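# Set the seed gate of a tray seeder: to the stop, then three clicks back

## Robot

A 6-joint arm with a two-finger parallel gripper is mounted at the origin on the work surface. World frame = base frame: x ahead of the robot, y to its left, z up, the work surface at z = 0. Lengths are in m, angles in degrees, forces in N, time in s.
With the tool pointing down it reaches from about 0.3 to 0.75 m from the base axis. Payload 8.5 kg.
Tool frame: the origin (TCP) lies midway between the tips of the shut fingers; the grasp point (between the pads) lies behind it (grasp_offset is the z of the grasp point in the tool frame, in m); z points along the fingers, y is the direction in which the jaws open and shut (so a half turn about z gives the same grasp; the last joint's range is limited). The gripper opens to 85 mm and grips with 20 to 120 N. Pads are 22 mm wide; open, the fingers measure 114 mm over their backs; the gripper's body (76 mm by 85 mm) begins 54 mm behind the grasp point. The pads swing forward as they close: fully open they stand 13 mm farther back than shut.
Start: joints at [-89.341, 21.807, 74.336, -0, 83.858, -12.336], TCP at [0.124, -0.536, 0.231] pointing down, gripper open.
Joint ranges: [-178.18, 178.18], [-50.72, 133.34], [12.68, 142.11], [-81.47, 261.47], [9.98, 163.14], [-165.26, 165.26]. Speed limits (degrees/s): [136.94, 136.94, 180, 180, 180, 180].

## Interface

Orientations are given as a 3x3 rotation matrix whose columns are the frame's x, y, z axes.
In Python, from rig import * gives the robot as it stands.
- The arm moves only by the shell command python3 -m pendant 'ROWS' [FORCE]. ROWS is JSON, one flat list of numbers, 7 for each row, row after row: the finger opening in mm, from 0 to 85.4, then the shift along the tool's x, y, z in units of 50 mm (1.0 is 50 mm), then the turn, a rotation vector about the tool's x, y, z in units of 8 degrees (1.0 is 8 degrees). In form: [hand, dx, dy, dz, wx, wy, wz, hand, dx, dy, dz, wx, wy, wz, ...]. A call has 1 to 12 rows; each row shifts and turns the commanded pose from where the row before left it, along the tool's axes as they then stand; what a row does not reach is not made up. A row lasts 1/10 s, in which the tool goes at most 50 mm and 8.59 degrees, less where a joint would pass 70% of its speed; a pose out of reach is approached as far as the arm can. A call is refused whole if a number of a shift passes 1 or a number of a turn 1, either way. A call with a gripper value outside its range is refused whole. The fingers move at their own pace and stop on an object; FORCE is the grip in N (left out, the last holds). Time passes only in rows, so rows that do not move let the fingers close. It gives the time, the measured TCP pose, the force and the opening at its end, in the units of the state.
- observe(): the state, without advancing time (a new reading comes with each control period).
- get_image(name): name is "side" or "top"; returns a dict with "frame" (400x640x3 uint8, red, green, blue), "depth" (400x640 float32, m along the optical axis (not along the pixel's ray), 0 where there is no reading), "K" (3x3 intrinsics, pixels), "k1" (the pictures are not rectified: a ray, as slopes to the right and down, at radius r is drawn at 1 + k1 r^2 times it, then the intrinsics apply), "rvec" (rotation vector, rad) and "tvec" (3), from world to camera coordinates, as OpenCV has them. Camera axes: x right, y down, z forward; pixel columns grow to the right and rows downward; lengths in m; the calibration is good to about 2 mm. A picture is of the moment at which its call begins.
- close_job(): hands the job in, once; it reports no verdict.
The state is a dict: "time_s": time; "q": joint angles; "qvel": joint speeds; "joint_efforts": joint torques, N m; "position": TCP position; "tool_rot": TCP orientation; "ft_force": force on the tool from outside, world axes, zero at the start; "wrist_torque": the same for the moment, N m; "grip_width": finger opening in m.
Only numpy, scipy, OpenCV 4.12 (cv2) and the standard library are available. Lean on these libraries where they do the work, as an engineer would, in place of code of your own. Each camera call takes 0.05 s, during which the arm holds its last target.

## Task

On the tray seeder, set the seed gate with the dial next to the clear hopper: turn that dial clockwise (seen from above) until it is at its stop, then turn it back counter-clockwise exactly three clicks and let go of it. Leave the other, smaller dial as it is.

Things in the scene. Friction and masses are not known exactly. Their poses are not given: they have to be found in the camera images.
- seeder: The tray seeder: a fixed grey case 190 mm (x) by 430 mm (y), flat top 55 mm above the table. Origin on the table under the gate dial's axis; x away from the robot, y towards the clear hopper, z up. The hopper (top 117 mm above the table) begins 113 mm from the gate dial's axis; nothing else on the case stands within 95 mm of that axis.
- gate_grip (a point): Grip point on the axis of the seed-gate dial, 88 mm above the table: the larger black dial, by the hopper. A 64 mm disc carries an upright bar grip 46 mm long, 14 mm wide, flat sides from 64 to 100 mm above the table; pinch across the width. x runs along the bar and turns with it, z up; the white pointer line is at the -x end. At the stop the bar's x is 37.5 degrees clockwise of the seeder's x.
- gate_dial (a joint): Gate dial angle, rad, growing counter-clockwise from above. 0 is the stop (pointer at the long end mark by a steel pin), 2.618 the far end. Real detent clicks every 25 degrees (0.436), one at each mark on the case: click 1 at 0.436, 2 at 0.873, 3 at 1.309. Starts at click 1 or 2 (rarely between). Turns with under 0.1 N m and stays put; let go between clicks it usually drops into the nearer.
- feed_pointer (a point): Pointer end, on top of the bar, of the other dial, to be left alone: smaller (48 mm disc, bar 34 x 14 mm, top 90 mm above the table), its axis 145 mm from the gate dial's on the side away from the hopper. The point lies 17 mm from that axis; its start angle varies.

How it is judged:
By the outcome, as a careful person would: the job done as asked, in the order asked, and still so for the second after the job is handed in, with the robot touching nothing.
It also fails if it takes over 37 s, if anything falls off the work surface, if the arm or the gripper's body presses on something with over 40 N, if the wrist force passes 120 N, or if a joint passes its speed limit or range.

## Working session

There is one attempt and no reset: what is moved stays moved. The work goes in short steps, Python scripts to look and compute and a shell command to move; the robot and the scene stay as the last step left them, time stands still between calls to the robot, and variables do not carry over. Pictures are saved under pics/ and viewed, and the job is handed in when it is done.

```bash
ls; mkdir -p pics; python3 - <<'E'
from rig import *
import cv2
s=observe();print(s)
for n in("top","side"):
    d=get_image(n);cv2.imwrite(f"pics/{n}0.png",d["frame"][:,:,::-1]);print(n,d["K"],d["k1"],d["rvec"],d["tvec"])
E
```

```text
pics
{'time_s': 0.0, 'q': array([-8.93404686e+01,  2.18399028e+01,  7.43870533e+01, -4.83363904e-04,
        8.38593332e+01, -1.23360481e+01]), 'qvel': array([ 0.07667645,  0.04287116,  0.11132707, -0.04644358,  0.00615429,
        0.00723805]), 'joint_efforts': array([-1.81002746e-03, -4.48468316e+01, -2.31278819e+01, -2.71644876e-04,
        4.73498774e-03,  2.01781000e-05]), 'position': array([ 0.12367109, -0.53559124,  0.23070845]), 'tool_rot': array([[ 9.74387217e-01,  2.24876746e-01, -2.57228915e-05],
       [ 2.24876529e-01, -9.74386104e-01,  1.50583715e-03],
       [ 3.13563730e-04, -1.47305294e-03, -9.99998866e-01]]), 'ft_force': array([ 0.46209829, -0.05491129, -0.41879879]), 'wrist_torque': array([-0.04209529, -0.05370757,  0.085416  ]), 'grip_width': 0.08552615220324425}
top [[504.33512073   0.         318.4763492 ]
 [  0.         504.33512073 200.00623308]
 [  0.           0.           1.        ]] -0.10075947947084986 [ 2.07306929 -2.15679554  0.22986292] [-0.01334585  0.59770707  0.61009534]
side [[491.54374707   0.         321.50250512]
 [  0.         491.54374707 200.70252055]
 [  0.           0.           1.        ]] -0.03782707217442682 [ 2.13769154 -0.44478153  0.23120423] [-0.56277528  0.17853929  0.61190574]
```

View pics/top0.png

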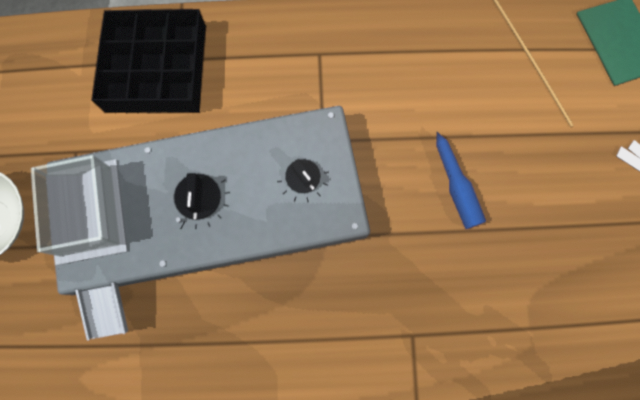

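View pics/side0.png

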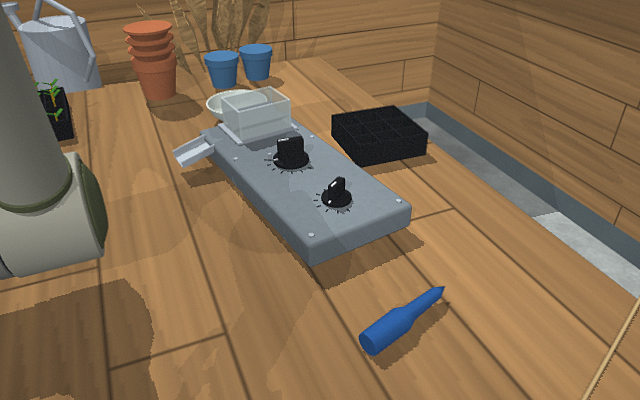

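```bash
cat > h.py <<'E'
import numpy as np, cv2
def cast(d,uv,z):
    K=d["K"];R,_=cv2.Rodrigues(np.array(d["rvec"],float));t=np.array(d["tvec"],float).ravel()
    uv=np.array(uv,float).reshape(-1,1,2)
    p=cv2.undistortPoints(uv,K,np.array([d["k1"],0,0,0.])).reshape(-1,2)
    r=np.c_[p,np.ones(len(p))]@R; c=-R.T@t
    s=(z-c[2])/r[:,2]; return c+s[:,None]*r
def proj(d,P):
    return cv2.projectPoints(np.array(P,float).reshape(-1,1,3),np.array(d["rvec"],float),np.array(d["tvec"],float),d["K"],np.array([d["k1"],0,0,0.]))[0].reshape(-1,2)
E
python3 - <<'E'
from rig import *
from h import *
for n,(x0,y0,x1,y1) in (("top",(155,150,345,240)),("side",(250,120,370,220))):
    d=get_image(n);f=d["frame"][:,:,::-1]
    k=4 if n=="top" else 5
    cv2.imwrite(f"pics/{n}z.png",cv2.resize(f[y0:y1,x0:x1],None,fx=k,fy=k,interpolation=cv2.INTER_CUBIC))
    np.savez(f"{n}0.npz",**{a:np.array(b) for a,b in d.items()})
E
```

```text
(no output)
```

View pics/topz.png

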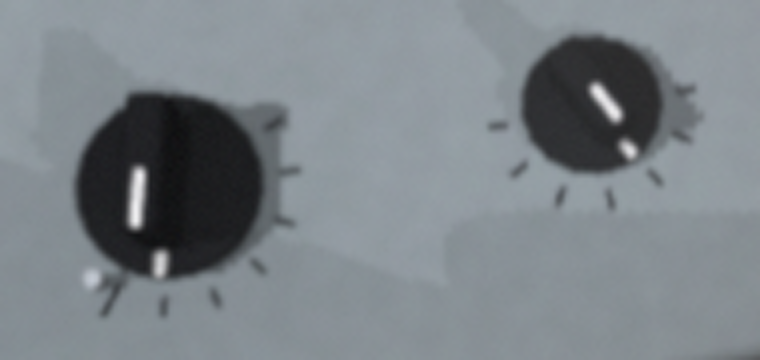

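View pics/sidez.png

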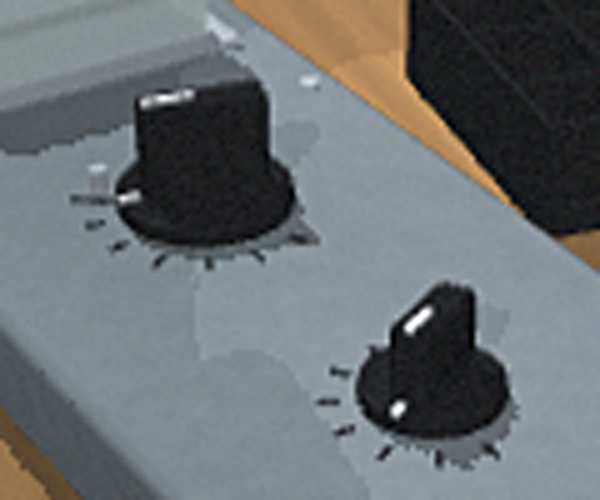

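```bash
cat > meas.py <<'E'
from h import *
from scipy.optimize import least_squares
def dials(d,seeds=((197,196),(303,177))):
    f=d["frame"].astype(int);m=(f.max(2)<75).astype(np.uint8)
    m=cv2.morphologyEx(m,cv2.MORPH_CLOSE,np.ones((7,7),np.uint8))
    m=cv2.morphologyEx(m,cv2.MORPH_OPEN,np.ones((5,5),np.uint8))
    n,l=cv2.connectedComponents(m)
    out=[]
    for s,r,zt in zip(seeds,(.032,.024),(.064,.064)):
        b=l[s[1],s[0]]
        mm=(l==b).astype(np.uint8);c=max(cv2.findContours(mm,cv2.RETR_EXTERNAL,cv2.CHAIN_APPROX_NONE)[0],key=len).reshape(-1,2)
        P=cast(d,c,zt)[:,:2]
        q=least_squares(lambda v:np.hypot(*(P-v[:2]).T)-v[2],[*P.mean(0),r],loss="soft_l1",f_scale=.0007).x
        out.append(q)
    w=(f.min(2)>150)
    return out,w
if __name__=="__main__":
    d=dict(np.load("top0.npz"))
    o,_=dials(d);print(o,np.hypot(*(o[0]-o[1])[:2]))
    v=(o[0]-o[1])[:2];print("yaw of seeder y", np.degrees(np.arctan2(v[1],v[0]))-90)
    f=d["frame"].astype(int)
    w=(f.min(2)>120).astype(np.uint8)
    for i,(cx,cy) in enumerate(((197,196),(303,177))):
        sub=np.zeros_like(w);cv2.circle(sub,(cx,cy),24-5*i,1,-1)
        n,l,st,ce=cv2.connectedComponentsWithStats(w*sub)
        for k in range(1,n):
            if st[k,4]<4 or st[k,4]>90: continue
            ys,xs=np.nonzero(l==k);uv=np.c_[xs,ys]
            for z in (.064,.09 if i else .1):
                P=cast(d,uv,z)[:,:2];u,s_,vt=np.linalg.svd(P-P.mean(0))
                print(i,st[k],z,P.mean(0)-o[i][:2],"dir",np.degrees(np.arctan2(vt[0,1],vt[0,0])))
    D=d["depth"];print(D[190:202,197],)
E
python3 meas.py
```

```text
[array([0.60841444, 0.12530699, 0.03089502]), array([ 0.63096714, -0.01695272,  0.02237667])] 0.14403628608008992
yaw of seeder y 9.008238485966686
0 [187 192   4  15  51] 0.064 [-0.00420815  0.01127292] dir 177.8857832847128
0 [187 192   4  15  51] 0.1 [-0.01223538  0.00221152] dir 177.8857832847128
0 [193 213   4   7  23] 0.064 [-0.02709899  0.00310985] dir 170.91243254890563
0 [193 213   4   7  23] 0.1 [-0.03387114 -0.00550397] dir 170.91243254890574
1 [302 171   9   9  37] 0.064 [ 0.00044234 -0.00462142] dir -143.62630162245864
1 [302 171   9   9  37] 0.09 [-0.00643233 -0.00490304] dir -143.62630162245858
1 [285 181  33  16  73] 0.064 [-0.02263734  0.0033455 ] dir 75.46151994982803
1 [285 181  33  16  73] 0.09 [-0.02859808  0.00274839] dir 75.46151994982799
1 [310 185   4   5  15] 0.064 [-0.01634315 -0.01153791] dir -146.42576345867744
1 [310 185   4   5  15] 0.09 [-0.02255313 -0.01154565] dir -146.4257634586772
[0.6444107  0.6454924  0.6451846  0.6454588  0.6462422  0.6443387
 0.6459603  0.64581424 0.6462554  0.6470648  0.6482395  0.6471366 ]
```

```bash
python3 -c "
from rig import *
import rig;print([n for n in dir(rig) if n[0]!='_']);print(grasp_offset)"
python3 -m pendant '[85,0.7,-0.6,0,0,0,0, 85,0.7,-0.6,0,0,0,0, 85,0.7,-0.6,0,0,0,0, 85,0.7,-0.6,0,0,0,0, 85,0.7,-0.6,0,0,0,0, 85,0.7,-0.6,0,0,0,0, 85,0.7,-0.6,0,0,0,0, 85,0.7,-0.6,0,0,0,0, 85,0.7,-0.6,0,0,0,0, 85,0.7,-0.6,0,0,0,0, 85,0.7,-0.6,0,0,0,0, 85,0,0,0,0,0,0]' 40
python3 - <<'E'
from rig import *
from h import *
d=dict(np.load("side0.npz"))
c=np.array([.608,.1265,.064]);a=np.linspace(0,2*np.pi,40)
P=proj(d,c+.032*np.c_[np.cos(a),np.sin(a),0*a])
f=d["frame"][:,:,::-1].copy()
f=cv2.resize(f,None,fx=4,fy=4,interpolation=cv2.INTER_CUBIC)
for p in P: cv2.circle(f,tuple(int(4*(v+.5)) for v in p),2,(0,0,255),-1)
b=np.radians(-3.5);x=np.array([np.cos(b),np.sin(b),0]);y=np.array([-x[1],x[0],0])
for z in(.064,.1):
  for s,t in((1,1),(1,-1),(-1,1),(-1,-1)):
    p=proj(d,[c*[1,1,0]+[0,0,z]+.023*s*x+.007*t*y])[0];cv2.circle(f,tuple(int(4*(v+.5)) for v in p),3,(0,255,0),-1)
cv2.imwrite("pics/sidechk.png",f[480:780,960:1460])
E
```

```text
['MotionError', 'close_job', 'get_image', 'grasp_offset', 'observe']
-0.0187
time_s: 1.4
position: [0.4264, -0.1238, 0.2313]
tool_rot: [[0.973, 0.231, 0.001], [0.231, -0.973, 0.001], [0.001, -0.001, -1.0]]
ft_force: [0.0, -0.9, 0.2]
grip_width: 0.0852
```

View pics/sidechk.png

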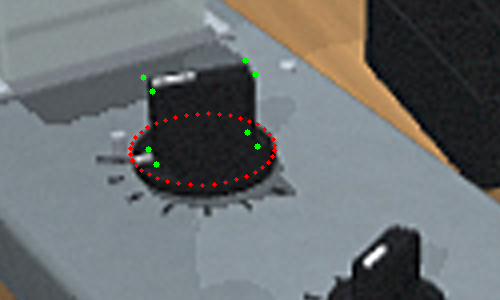

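```bash
python3 - <<'E'
from h import *
t=dict(np.load("top0.npz"));d=dict(np.load("side0.npz"))
f=t["frame"].astype(int);w=f.min(2)>120
def cen(d,x0,y0,x1,y1,th):
    g=d["frame"].astype(float).min(2)[y0:y1,x0:x1];w=np.clip(g-th,0,None);Y,X=np.mgrid[y0:y1,x0:x1]
    return np.array([(w*X).sum()/w.sum(),(w*Y).sum()/w.sum()])
g=d["frame"].min(2)
print(g[136:142,274:294]); print(g[156:164,270:280])
A=cen(t,185,190,193,209,60);B=cen(t,191,212,198,221,70)
print(A,B)
for nm,a,z in(("A",A,.1),("B",B,.064)):
    P=cast(t,[a],z)[0];print(nm,P,"side px",proj(d,[P]),"J",[(proj(d,[P+e])-proj(d,[P]))[0] for e in np.eye(3)*.001])
SA=cen(d,276,136,292,143,70);SB=cen(d,272,156,280,163,90)
print(SA,SB,cast(d,[SA],.1),cast(d,[SB],.064))
# depth checks
for D,n,pts in((t,"top",[A,(180,200),(250,210)]),(d,"side",[SA,(300,185)])):
    R,_=cv2.Rodrigues(D["rvec"])
    for p in pts:
        p=np.round(p).astype(int);z=np.median(D["depth"][p[1]-1:p[1]+2,p[0]-1:p[0]+2])
        q=cv2.undistortPoints(np.array(p,float).reshape(1,1,2),D["K"],np.array([D["k1"],0,0,0.])).ravel()
        print(n,p,R.T@(np.array([q[0]*z,q[1]*z,z])-D["tvec"]))
E
```

```text
[[ 90  82  78  81  82  85  87  84  85  87  85  83 100  96 101 102 105 107
  108  89]
 [ 80  83  82  84  83  85  89  82  83  84  82  77  89  77  66  75  69  62
   59  47]
 [ 84  87  86  83  81  80  75  60  45  45  83 138 134 202 145  39  34  36
   28  28]
 [ 85  86  85  58  94 140 135 191 255 234 215 187 131 145 103  29  36  37
   39  36]
 [ 82  84  90  27 191 190 135 138 155 131 121  98  63  55  42  32  32  37
   37  31]
 [ 84  87  77  16 113 102  67  55  37  20  15  24  29  28  24  32  25  28
   28  22]]
[[116 109 136  70  23  34  34  26  23  26]
 [117 107 141  34  24  26  29  21  21  26]
 [119 120 140  18   9  65 127 137  20  14]
 [ 86  93  98 120 223 199 173 154  56  25]
 [ 40  75  76  61 144 101  86  73  38  27]
 [117 121 127  64  38  23  24  27  34  31]
 [126 127 134  69   9  18  40  39  31  31]
 [130 130 130 130  21  17  22  35  40  37]]
[188.79198133 198.92008788] [194.41247637 216.3852552 ]
A [0.59662453 0.12741348 0.1       ] side px [[283.01387097 139.4264079 ]] J [array([ 0.54679014, -0.10840587]), array([-0.19611872, -0.24633316]), array([-0.02646521, -0.51857575])]
B [0.58062492 0.12861517 0.064     ] side px [[275.1295241  159.15507673]] J [array([ 0.53955752, -0.11387516]), array([-0.18559203, -0.25924815]), array([-0.03122896, -0.49633311])]
[282.75967262 138.67001488] [274.23756219 158.87189055] [[0.59717552 0.13024745 0.1       ]] [[0.5795145  0.13019515 0.064     ]]
top [189 199] [0.59644709 0.12707445 0.10028385]
top [180 200] [0.60351277 0.14818674 0.0646841 ]
top [250 210] [0.58803168 0.05540993 0.0557262 ]
side [283 139] [0.59702298 0.12856887 0.10019061]
side [300 185] [0.59441292 0.04469101 0.05595484]
```

```bash

python3 -m pendant '[85,0.586,-0.505,0,0,0,0, 85,0.586,-0.505,0,0,0,0, 85,0.586,-0.505,0,0,0,0, 85,0.586,-0.505,0,0,0,0, 85,0.586,-0.505,0,0,0,0, 85,0.586,-0.505,0,0,0,0, 85,0.586,-0.505,0,0,0,0, 85,0.586,-0.505,0,0,0,0, 85,0,0,0,0,0,0.7, 85,0,0,0,0,0,0.7, 85,0,0,0,0,0,0.7, 50,0,0,0,0,0,0]' 40
python3 -c "
from rig import *
s=observe();print(s['position'],s['tool_rot'],s['q'],s['wrist_torque'])"
```

```text
time_s: 2.6
position: [0.6076, 0.1211, 0.2311]
tool_rot: [[0.998, -0.068, -0.001], [-0.068, -0.998, -0.0], [-0.001, 0.0, -1.0]]
ft_force: [0.3, 0.6, -0.2]
grip_width: 0.0728
[0.60760658 0.12111055 0.23105393] [[ 9.97704342e-01 -6.77180388e-02 -5.60348771e-04]
 [-6.77181183e-02 -9.97704486e-01 -1.24014104e-04]
 [-5.50664490e-04  1.61675174e-04 -9.99999835e-01]] [ 3.43193096e-01  2.89813678e+01  6.23937772e+01 -6.91495016e-03
  8.86570026e+01  9.42262891e+01] [-0.02770085 -0.0269262  -0.04555104]
```

```bash

python3 -m pendant '[50,0,-0.118,0,0,0,0, 50,0,0,0.5,0,0,0, 50,0,0,0.5,0,0,0, 50,0,0,0.5,0,0,0, 50,0,0,0.3,0,0,0, 50,0,0,0,0,0,0]'
python3 - <<'E'
from rig import *
import cv2
d=get_image("side");f=d["frame"][:,:,::-1]
cv2.imwrite("pics/s1.png",cv2.resize(f[60:260,180:430],None,fx=3,fy=3,interpolation=cv2.INTER_CUBIC))
s=observe();print(s['position'],s['tool_rot'][:,0])
E
```

```text
time_s: 3.2
position: [0.607, 0.1277, 0.1392]
tool_rot: [[0.998, -0.065, -0.004], [-0.065, -0.998, 0.0], [-0.004, 0.0, -1.0]]
ft_force: [-0.2, -0.3, 0.3]
grip_width: 0.0503
[0.60776228 0.12767569 0.14086713] [ 0.99788541 -0.06497909 -0.00155677]
```

View pics/s1.png

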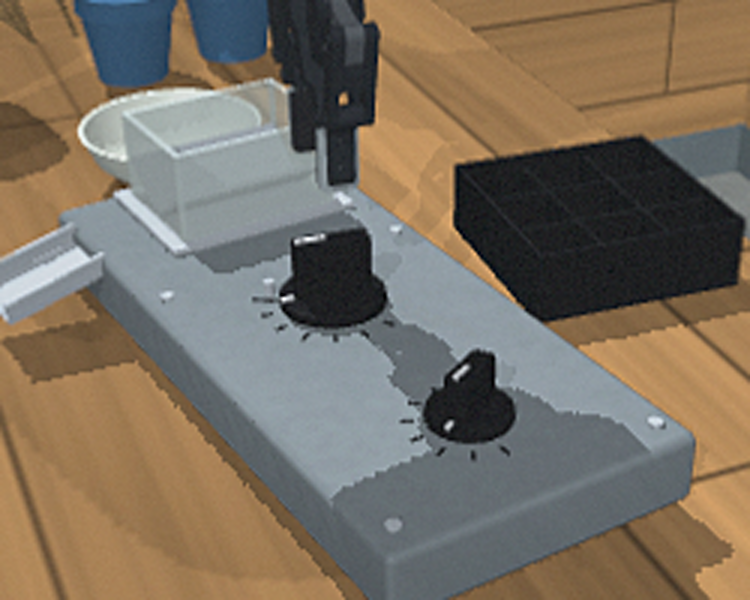

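The open fingers (around zoomed pixel 325,150) sit in line above the bar grip (330,240); the pointer is still at the first mark past the long one (click 1). Next: descend and close.

```bash

python3 -m pendant '[50,0,0,0.4,0,0,0, 50,0,0,0.4,0,0,0, 50,0,0,0.4,0,0,0, 50,0,0,0.18,0,0,0, 50,0,0,0,0,0,0, 50,0,0,0,0,0,0]'
python3 -m pendant '[30,0,0,0,0,0,0, 10,0,0,0,0,0,0, 10,0,0,0,0,0,0, 10,0,0,0,0,0,0, 5,0,0,0,0,0,0, 5,0,0,0,0,0,0, 5,0,0,0,0,0,0]' 40
python3 - <<'E'
from rig import *
s=observe();print(s['position'],s['tool_rot'][:,0],s['ft_force'],s['wrist_torque'],s['grip_width'])
E
```

```text
time_s: 3.85
position: [0.6087, 0.1277, 0.0736]
tool_rot: [[0.998, -0.066, 0.002], [-0.066, -0.998, 0.0], [0.002, -0.0, -1.0]]
ft_force: [-0.6, -0.5, -0.5]
grip_width: 0.0502
time_s: 4.55
position: [0.6082, 0.1267, 0.0733]
tool_rot: [[0.998, -0.067, 0.001], [-0.067, -0.998, -0.001], [0.001, 0.001, -1.0]]
ft_force: [-1.0, -5.0, 3.7]
grip_width: 0.0134
[0.60822062 0.12672561 0.07333788] [ 0.99777806 -0.06661673  0.00107787] [-0.98783678 -4.97106188  3.70417695] [-0.58120877  0.25351867 -0.03705191] 0.013419388179767856
```

```bash

python3 -m pendant '[5,0,0,0,0,0,0.5, 5,0,0,0,0,0,0.5, 5,0,0,0,0,0,0.5, 5,0,0,0,0,0,0.5, 5,0,0,0,0,0,0.5, 5,0,0,0,0,0,0.25, 5,0,0,0,0,0,0]'
cat > st.py <<'E'
from rig import *
import numpy as np
s=observe();R=s['tool_rot'];print("yaw",np.degrees(np.arctan2(R[1,0],R[0,0])).round(2),s['position'].round(4),s['ft_force'].round(1),s['wrist_torque'].round(3),s['grip_width'].round(4))
E
python3 st.py
```

```text
time_s: 5.25
position: [0.6083, 0.1269, 0.0733]
tool_rot: [[0.9, -0.436, 0.001], [-0.436, -0.9, -0.001], [0.002, 0.0, -1.0]]
ft_force: [-2.0, -5.5, 6.1]
grip_width: 0.0135Traceback (most recent call last):
  File "st.py", line 3, in <module>
    s=observe();R=s['tool_rot'];print("yaw",np.degrees(np.arctan2(R[1,0],R[0,0])).round(2),s['position'].round(4),s['ft_force'].round(1),s['wrist_torque'].round(3),s['grip_width'].round(4))
                                                                                                                                                                    ^^^^^^^^^^^^^^^^^^^^^
AttributeError: 'float' object has no attribute 'round'
```

```bash

python3 -m pendant '[5,0,0,0,0,0,0.12, 5,0,0,0,0,0,0]';python3 st.py
python3 -m pendant '[5,0,0,0,0,0,0.12, 5,0,0,0,0,0,0]';python3 st.py
python3 -m pendant '[5,0,0,0,0,0,0.12, 5,0,0,0,0,0,0]';python3 st.py
python3 -m pendant '[5,0,0,0,0,0,0.12, 5,0,0,0,0,0,0]';python3 st.py
```

```text
time_s: 5.45
position: [0.6083, 0.1269, 0.0733]
tool_rot: [[0.893, -0.45, 0.001], [-0.45, -0.893, -0.001], [0.002, 0.0, -1.0]]
ft_force: [-1.8, -5.3, 6.4]
grip_width: 0.0134
time_s: 5.65
position: [0.6083, 0.127, 0.0733]
tool_rot: [[0.885, -0.465, 0.001], [-0.465, -0.885, -0.001], [0.002, 0.0, -1.0]]
ft_force: [-3.1, -4.5, 5.4]
grip_width: 0.0132
time_s: 5.85
position: [0.6083, 0.127, 0.0733]
tool_rot: [[0.878, -0.479, 0.001], [-0.479, -0.878, -0.001], [0.002, 0.0, -1.0]]
ft_force: [-1.4, -4.9, 5.6]
grip_width: 0.0133
time_s: 6.05
position: [0.6083, 0.1269, 0.0733]
tool_rot: [[0.87, -0.493, 0.001], [-0.493, -0.87, -0.002], [0.002, 0.001, -1.0]]
ft_force: [-1.3, -4.7, 6.3]
grip_width: 0.0138Traceback (most recent call last):
  File "st.py", line 3, in <module>
    s=observe();R=s['tool_rot'];print("yaw",np.degrees(np.arctan2(R[1,0],R[0,0])).round(2),s['position'].round(4),s['ft_force'].round(1),s['wrist_torque'].round(3),s['grip_width'].round(4))
                                                                                                                                            
[... 910 characters left out ...]
                                                                                                                        ^^^^^^^^^^^^^^^^^^^^^
AttributeError: 'float' object has no attribute 'round'
Traceback (most recent call last):
  File "st.py", line 3, in <module>
    s=observe();R=s['tool_rot'];print("yaw",np.degrees(np.arctan2(R[1,0],R[0,0])).round(2),s['position'].round(4),s['ft_force'].round(1),s['wrist_torque'].round(3),s['grip_width'].round(4))
                                                                                                                                                                    ^^^^^^^^^^^^^^^^^^^^^
AttributeError: 'float' object has no attribute 'round'
```

```bash
sed -i "s/s\['grip_width'\].round(4)/s['grip_width']/" st.py; python3 st.py
python3 -m pendant '[5,0,0,0,0,0,0.12, 5,0,0,0,0,0,0]'|head -1;python3 st.py
python3 -m pendant '[5,0,0,0,0,0,0.12, 5,0,0,0,0,0,0]'|head -1;python3 st.py
```

```text
yaw -29.52 [0.6083 0.1269 0.0733] [-1.3 -4.7  6.3] [-0.738  0.238  0.756] 0.01382120962011238
time_s: 6.25
yaw -30.43 [0.6083 0.1269 0.0734] [-2.1 -4.9  6.6] [-0.761  0.258  1.075] 0.013305278617471081
time_s: 6.45
yaw -31.35 [0.6083 0.1269 0.0734] [-2.7 -5.4  6.6] [-0.808  0.219  1.416] 0.013330146292589475
```

```bash
python3 - <<'E'
from rig import *
import cv2
d=get_image("side");f=d["frame"][:,:,::-1]
cv2.imwrite("pics/s2.png",cv2.resize(f[100:200,230:370],None,fx=5,fy=5,interpolation=cv2.INTER_CUBIC))
E
```

```text
(no output)
```

View pics/s2.png

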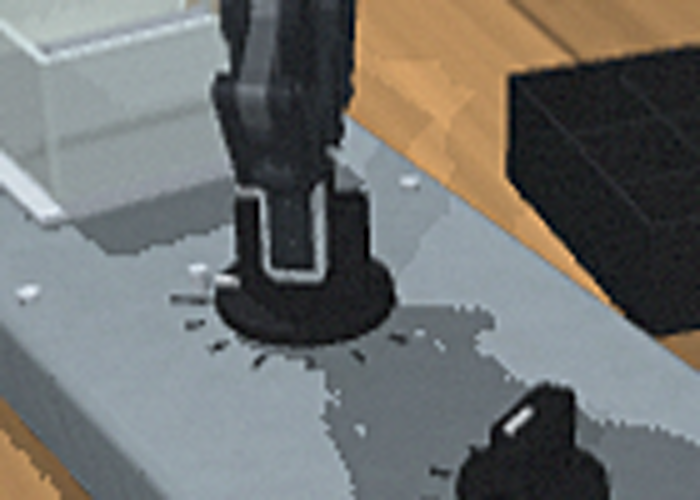

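Pointer (228,280) is by the pin (198,268) and in line with the long mark. Together with the torque rising steadily to 1.4 N m, that confirms the stop. Turning back.

```bash

python3 -m pendant '[5,0,0,0,0,0,-0.6, 5,0,0,0,0,0,-0.6, 5,0,0,0,0,0,-0.6, 5,0,0,0,0,0,-0.6, 5,0,0,0,0,0,-0.6, 5,0,0,0,0,0,-0.6, 5,0,0,0,0,0,-0.6, 5,0,0,0,0,0,-0.6, 5,0,0,0,0,0,-0.6, 5,0,0,0,0,0,-0.6, 5,0,0,0,0,0,-0.6, 5,0,0,0,0,0,0]';python3 st.py
python3 -m pendant '[5,0,0,0,0,0,-0.6, 5,0,0,0,0,0,-0.6, 5,0,0,0,0,0,-0.6, 5,0,0,0,0,0,-0.6, 5,0,0,0,0,0,-0.4, 5,0,0,0,0,0,0, 5,0,0,0,0,0,0]';python3 st.py
```

```text
time_s: 7.7
position: [0.6082, 0.1265, 0.0733]
tool_rot: [[0.931, 0.365, 0.001], [0.365, -0.931, -0.002], [0.0, 0.002, -1.0]]
ft_force: [-2.7, -6.3, 7.0]
grip_width: 0.0134
yaw 21.41 [0.6082 0.1265 0.0733] [-2.7 -6.3  7. ] [-0.929  0.457  0.015] 0.013435264860902296
time_s: 8.4
position: [0.6083, 0.1263, 0.0733]
tool_rot: [[0.723, 0.691, 0.001], [0.691, -0.723, -0.002], [-0.001, 0.002, -1.0]]
ft_force: [-2.8, -8.4, 6.7]
grip_width: 0.0131
yaw 43.68 [0.6083 0.1263 0.0733] [-2.8 -8.4  6.7] [-1.058  0.423  0.07 ] 0.013076460203268107
```

```bash

python3 -m pendant '[5,0,0,0,0,0,-0.2, 5,0,0,0,0,0,-0.17, 5,0,0,0,0,0,0, 5,0,0,0,0,0,0]'|head -1;python3 st.py
python3 - <<'E'
from rig import *
import cv2
d=get_image("side");f=d["frame"][:,:,::-1]
cv2.imwrite("pics/s3.png",cv2.resize(f[100:200,230:370],None,fx=5,fy=5,interpolation=cv2.INTER_CUBIC))
E
```

```text
time_s: 8.8
yaw 46.64 [0.6083 0.1263 0.0733] [-2.3 -8.5  6. ] [-1.099  0.446  0.006] 0.013360318991181752
```

View pics/s3.png

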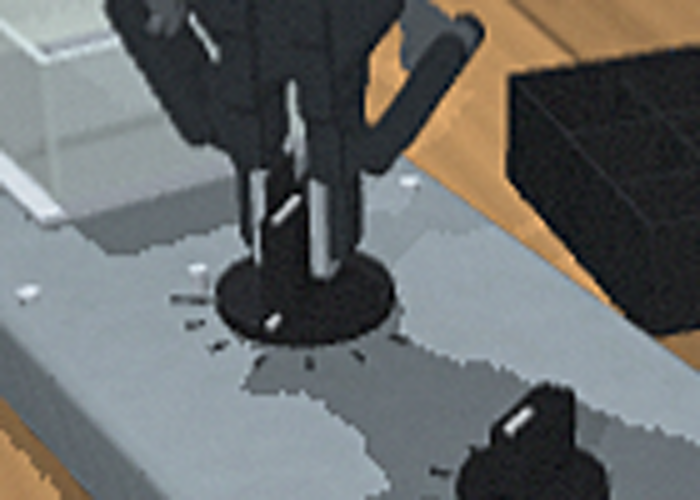

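The pointer (272,322) faces the third mark after the long one (262,360), which is click 3. Releasing and lifting straight up.

```bash

python3 -m pendant '[20,0,0,0,0,0,0, 30,0,0,0,0,0,0, 45,0,0,0,0,0,0, 45,0,0,0,0,0,0, 45,0,0,0,0,0,0, 45,0,0,0,0,0,0]'; python3 st.py
python3 -m pendant '[45,0,0,-0.2,0,0,0, 45,0,0,-0.4,0,0,0, 45,0,0,-0.6,0,0,0, 45,0,0,-0.6,0,0,0, 45,0,0,-0.6,0,0,0, 45,0,0,-0.6,0,0,0, 45,0,0,0,0,0,0]'
python3 -m pendant '[45,-0.7,-0.7,0,0,0,0, 45,-0.7,-0.7,0,0,0,0, 45,-0.7,-0.7,0,0,0,0, 45,0,0,0,0,0,0, 45,0,0,0,0,0,0]'
python3 - <<'E'
from rig import *
from h import *
d=get_image("side");f=d["frame"][:,:,::-1]
a=cv2.resize(f[100:220,240:380],None,fx=4,fy=4,interpolation=cv2.INTER_CUBIC)
d=get_image("top");f=d["frame"][:,:,::-1]
np.savez("top1.npz",**{a_:np.array(b) for a_,b in d.items()})
cv2.imwrite("pics/s4.png",a);cv2.imwrite("pics/t4.png",cv2.resize(f[140:240,150:345],None,fx=4,fy=4,interpolation=cv2.INTER_CUBIC))
E
python3 st.py
```

```text
time_s: 9.45
position: [0.608, 0.1277, 0.0723]
tool_rot: [[0.687, 0.727, -0.0], [0.727, -0.687, 0.0], [0.0, -0.0, -1.0]]
ft_force: [-0.9, 0.0, -0.6]
grip_width: 0.0452
yaw 46.61 [0.608  0.1277 0.0723] [-0.9  0.  -0.6] [-0.022  0.02   0.042] 0.04523076761973134
time_s: 10.15
position: [0.6093, 0.1278, 0.2277]
tool_rot: [[0.687, 0.727, 0.009], [0.727, -0.687, 0.0], [0.006, 0.006, -1.0]]
ft_force: [-0.4, -0.2, 0.4]
grip_width: 0.045
time_s: 10.65
position: [0.459, 0.1236, 0.2229]
tool_rot: [[0.687, 0.727, 0.001], [0.727, -0.687, -0.0], [0.001, 0.001, -1.0]]
ft_force: [0.7, -0.6, 0.6]
grip_width: 0.0448
yaw 46.58 [0.4606 0.1234 0.2226] [ 0.1 -0.4  0.3] [ 0.01  -0.068  0.039] 0.0450592623685721
```

View pics/s4.png

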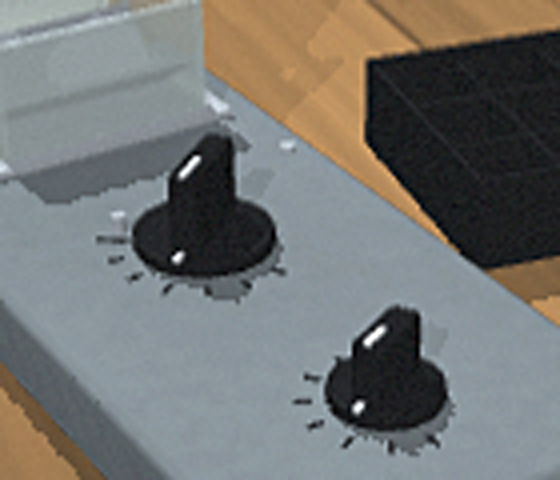

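View pics/t4.png

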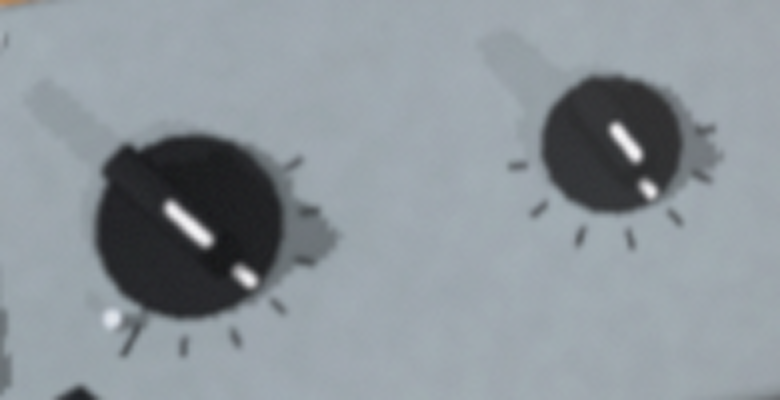

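Top view: the pointer (247,276) is in line with the third mark (279,306) after the long end mark (132,337). The small dial's pointer is unchanged.

```bash
python3 -c "
from rig import *
print(close_job())"
```

```text
the job is handed in; nothing more can be done
None
```

The gate dial is at click 3 and released, and I handed the job in at about 11 s.

- **Stop:** I gripped the dial, which started at click 1, and turned it clockwise until the wrist torque rose to 1.4 N m. The side view showed the pointer by the steel pin and in line with the long end mark.
- **Three clicks back:** I turned it counter-clockwise 75° from the stop. The wrist torque about the dial axis was near zero when I let go.
- **Last checks:** After the gripper lifted off and moved clear, both cameras showed the pointer on the third mark after the long one. The smaller dial looked unchanged, and the contact forces were back near zero.
- **Disagreement:** The two cameras' views of the gate dial differed by 1.5 to 3 mm, and I gripped on a position close to the top camera's. This showed only as a sideways force of up to about 9 N while gripping. No check failed.

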